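Load a lens ring in a sprung fixture and snap the clamp over it

ROBOT

A 6-joint arm with a two-finger parallel gripper is mounted at the origin on a cart in front of the work surface, level with it; the furniture and walls round the work are solid. World frame = base frame: x ahead of the robot, y to its left, z up, the work surface at z = 0. Lengths are in mm, angles in rad, forces in N, time in s.
With the tool pointing down it reaches from about 350 to 775 mm from the base axis. Payload 7.3 kg.
Tool frame: the origin (TCP) lies on the front face of the gripper's body, between the roots of the fingers; the fingertips stand 66 mm ahead of it and the grasp point (between the pads) lies 47 mm ahead of it (bot.tcp_to_grasp is the z of the grasp point in the tool frame, in mm); z points along the fingers, y is the direction in which the jaws open and shut (so a half turn about z gives the same grasp; the last joint's range is limited). The gripper opens to 92 mm and grips with 3 to 60 N. Pads are 19 mm wide; open, the fingers measure 130 mm over their backs; the gripper's body (75 mm by 190 mm) begins 47 mm behind the grasp point.
Start: joints at [-1.418, 0.342, 1.524, -0, 1.275, -0.146], TCP at [154.568, -501.744, 292.241] pointing down, gripper open.
Joint ranges: [-2.53, 2.53], [-0.77, 2.02], [0.04, 2.7], [-1, 4.14], [0.28, 2.66], [-3.11, 3.11]. Speed limits (rad/s): [2.57, 2.57, 3.14, 3.14, 3.14, 3.14].

INTERFACE

Orientations are given as [roll, pitch, yaw] about the fixed x, y, z axes, in that order (R = Rz(yaw) Ry(pitch) Rx(roll)).
In Python, from plant import bot gives the robot as it stands.
- The arm moves only by the tool carry_out, never from a script. Its argument "deltas" is a list that holds one entry, the list of rows, each a list of 4 numbers: the shift along the tool's x, y, z in mm, then the turn about the tool's z in units of 5 degrees (1.0 is 5 degrees). A call has 1 to 20 rows; each row is the pose to reach, as a shift and turn from the pose commanded when the call began, along the tool's axes at that moment; what a row does not reach only later rows make up. A row lasts 1/10 s, in which the tool goes at most 50 mm and 8.59 degrees, less where a joint would pass 70% of its speed; a pose out of reach is approached as far as the arm can. A call with a gripper value outside its range is refused whole. "fingers" is the finger opening in mm, from 0 to 91.8, set as the call begins (left out, the last holds). The fingers move at their own pace and stop on an object; the grip force is fixed at half the most. Time passes only in rows, so rows that repeat a pose let the fingers close. It gives the time, the measured TCP pose, the force and the opening at its end, in the units of the state.
- bot.get_obs(): the state, without advancing time (a new reading comes with each control period).
- bot.capture(name): name is "side" or "top" or "wrist"; returns (picture, depth): 384x512x3 uint8, blue, green, red; 384x512 float32, mm along the optical axis (not along the pixel's ray), 0 where there is no reading.
- bot.camera_model(name): a dict with "K" (3x3 intrinsics, pixels), "camera_from_world" (4x4, takes a point from world to camera coordinates). Camera axes: x right, y down, z forward; pixel columns grow to the right and rows downward; lengths in mm; the calibration is good to about 2 mm. A picture is of the moment at which its call begins: read the wrist's pose just before it. camera_model takes no time and is no camera call; for the wrist camera it gives the pose at the moment of the call.
- bot.close_job(): hands the job in, once; it reports no verdict.
The state is a dict: "time": time; "joint_positions": joint angles; "dq": joint speeds; "tau": joint torques, N m; "tool_pos": TCP position; "tcp_rot": TCP orientation; "contact_force": force on the tool from outside, world axes, zero at the start; "moment": the same for the moment, N m; "grip_width": finger opening in mm.
Only numpy, scipy, OpenCV 4.12 (cv2) and the standard library are available. Lean on these libraries where they do the work, as an engineer would, in place of code of your own. Each camera call takes 0.05 s, during which the arm holds its last target. There are 200 camera calls.

TASK

Set the larger of the two lens rings flat on the table of the clamping fixture, down between its four pins with the ring's grip tab towards the open front, and let go of it only once it rests there: it must not drop. Then tip the standing spring clamp over past its snap point so that it springs down onto the ring and holds it. Be gentle: the fixture's sprung table is set at an unknown height, it must never be pressed or pushed with more than 12 N, neither directly nor through the ring, and the other things stay where they are.

Things in the scene. Friction and masses are not known exactly. Their poses are not given: they have to be found in the camera images.
- fixture: Clamping fixture fixed to the worktable: grey foot plate 130 x 96 x 12 mm, round column 38 mm wide up to 48 mm, above it a small sprung aluminium table and a standing clamp. Origin: underside of the foot, exactly below the centre of the ring's seat; z up, x towards the clamp's hinge at the rear, -x the open front. Keep finger force on any of its parts, and the force you press the ring on it with, below 12 N.
- seat_low (a point): Centre of the bed (table top, 70 x 30 mm along x, y) on which the ring lies, at the LOWEST setting, 68 mm above the worktable. The true bed is 0 to 40 mm higher (fixed in an episode, not reported: find it by touch or camera), and so is the clamp. Pressed from above, the table gives way on its spring from about 3 N on, about 1 mm per 2 N, 12 mm at most. Axes as the fixture.
- pin_low (a point): Foot of one of the four pins round the seat, at the lowest setting. Pins stand at x = +-23.3, y = +-18.1 mm from the seat's centre, 6 mm thick, 11 mm above the bed, the top 4 mm tapered to 2 mm; a seated ring has 1.5 mm play all round, its tab between the two front pins. Beside the table (|y| over 24 mm) fingers have free room to 16 mm or more below the bed.
- hinge_low (a point): Clamp's hinge axis (along the fixture's y, 45 mm behind the seat's centre, 14 mm above the bed) at the lowest table setting. The clamp is a steel fork 72 mm long from axis to outer end, 6 mm thick, with a cross bar 34 mm wide (y) and 12 mm long at the outer end. Shut, it lies level over the ring and points to -x.
- clamp_end_low (a point): Middle of the open clamp's outer end at the lowest table setting: the clamp stands upright, leaning back (+x) 35 degrees from vertical, so that its end is 73 mm above the bed and 86 mm behind the seat's centre. Push it near this end, from the rear towards the front (-x), following its arc.
- flap_arm (a joint): Angle of the spring clamp, rad: 0 = standing open at its rear stop, growing as it tips forward. Its over-centre spring drives it back to 0 below 1.15 (snap point, 31 degrees past upright), down to the ring above; 2.18 = flat on a seated ring (2.30: no ring). Leaving the open stop takes 0.42 N m (6 N at 70 mm from the axis, over 12 N within 35 mm), 0.3 half-way, nothing at the snap point.
- lens: The larger lens ring, dark, with a clear lens: 50 mm outer diameter, 8 mm thick, 40 g, lying flat, with a rectangular grip tab 14 mm wide that stands out 8 mm from the rim. Origin on the underside, 4 mm from the ring's centre on the tab's side; z up, -x towards the tab.
- lens_center (a point): Centre of the larger lens ring, half-way up (4 mm above its underside). Axes as the ring: z up, -x towards the tab. Grasp it across y over the 50 mm diameter.
- lens_tab (a point): Middle of the larger ring's grip tab, 28 mm from the ring's centre.
- small_lens_center (a point): Centre of the smaller lens ring, light, 42 mm outer diameter, 8 mm thick, with a tab like the other's: not wanted, stays in place.
- loupe: Eye loupe, tapered black, 39 mm wide, 40 mm high, stays in place. Origin: centre of its underside.
- dropper: Small brown dropper bottle, 32 mm wide, 102 mm high, stays in place. Origin: centre of its underside.
Things that resemble listed ones, but are neither listed nor needed, are in the scene too. What is shaped like the lens but brown or turquoise is not meant.

How it is judged (in metres and radians):
On the way, in this order (a step that is already met when the one before it is completed fails the run):
1. the larger ring lies flat and released in the seat, tab to the front, while the clamp still stands open (horizontal distance between lens_center and fixture below 0.0035 m and angle between lens_center's own z axis and vertical below 0.07 rad and height (world z) of lens_center above 0.06 m and x of lens_tab in the frame of fixture below -0.022 m and contact force between the fingers and lens below 0.3 N and linear speed of lens below 0.02 m/s and value of joint flap_arm below 0.3 rad), for 0.2 s.
2. the clamp is tipped past its snap point and lies on the ring (value of joint flap_arm between 2.13 and 2.24 rad), for 0.2 s.
At the end, for the whole second after the job is handed in: The larger ring lies at rest and released in the seat (centre within 3.5 mm of the seat's, tilt under 0.07 rad, its tab in the front gap) and the clamp lies flat on it and presses it down (angle 2.13 to 2.24 rad, over 1 N) (all of step 2 and horizontal distance between lens_center and fixture below 0.0035 m and angle between lens_center's own z axis and vertical below 0.07 rad and height (world z) of lens_center above 0.06 m and x of lens_tab in the frame of fixture below -0.022 m and contact force between the fingers and lens below 0.3 N and linear speed of lens below 0.02 m/s and contact force between lens and fixture above 1 N); the robot touches nothing.
It fails at once if the fingers push the fixture with more than 12 N (contact force between the fingers and fixture above 12 N).
It fails at once if the arm above the fingers pushes the fixture (contact force between the arm and fixture above 12 N).
It fails at once if the ring is pressed on the fixture with more than 12 N while it is held (contact force between lens and fixture above 12 N and value of joint flap_arm below 1.15 rad).
It fails at once if the ring is let go too high and drops (faster than 0.3 m/s, a fall of about 5 mm) (contact force between the fingers and lens below 0.1 N and linear speed of lens above 0.3 m/s and value of joint flap_arm below 1.15 rad).
It fails at once if one of the other things is shifted more than 25 mm (distance of any of small_lens_center, loupe, dropper from where it was at the start of the episode above 0.025 m).
It also fails if it takes over 54 s, if anything falls off the work surface, if the arm or the gripper's body presses on something with over 40 N, if the wrist force passes 120 N, or if a joint passes its speed limit or range.

## Working session

There is one attempt and no reset: what is moved stays moved. The work goes in short steps, Python scripts to look and compute and a tool call to move; the robot and the scene stay as the last step left them, time stands still between calls to the robot, and variables do not carry over. Pictures are saved under pics/ and viewed, about 8 in all and at most 12, crops included, and the job is handed in when it is done.

Besides the shell and the picture viewer there is one more tool, called after ">>>" by a JSON object that holds its "method" and its "body", one argument or row to a line. carry_out: Moves the arm, as the interface text tells. Its arguments: {"type":"object","properties":{"deltas":{"type":"array","items":{"type":"array","items":{"type":"array","items":{"type":"number"}}}},"fingers":{"type":"number"}},"required":["deltas"]}

```bash
mkdir -p pics; ls; cat > h.py <<'E'
import numpy as np, cv2
from plant import bot
def grab(n):
    M=bot.camera_model(n); im,d=bot.capture(n); im=np.array(im);d=np.array(d)
    K=np.array(M["K"]);T=np.array(M["camera_from_world"])
    np.savez(f"{n}.npz",im=im,d=d,K=K,T=T); return im,d,K,T
def load(n):
    z=np.load(f"{n}.npz"); return z["im"],z["d"],z["K"],z["T"]
def world(d,K,T):
    v,u=np.mgrid[:d.shape[0],:d.shape[1]]
    p=np.stack([(u-K[0,2])/K[0,0]*d,(v-K[1,2])/K[1,1]*d,d],-1)
    W=(p-T[:3,3])@T[:3,:3]; W[d<=0]=np.nan; return W
def ray(u,v,z,K,T):
    r=T[:3,:3].T@np.array([(u-K[0,2])/K[0,0],(v-K[1,2])/K[1,1],1]); c=-T[:3,:3].T@T[:3,3]
    return c+r*(z-c[2])/r[2]
E
python3 - <<'E'
from h import *
o=bot.get_obs();print(o)
ims=[]
for n in("top","side","wrist"):
    im,d,K,T=grab(n);print(n,K.round(1).tolist(),(-T[:3,:3].T@T[:3,3]).round(),T[2,:3].round(2));ims.append(im)
cv2.imwrite("pics/a.png",cv2.resize(ims[0],(800,600)))
cv2.imwrite("pics/b.png",cv2.resize(ims[1],(800,600)))
E
```

```text
pics
{'time': 0.0, 'joint_positions': array([-1.41799145e+00,  3.42726057e-01,  1.52502346e+00, -6.95022374e-06,
        1.27539381e+00, -1.46027740e-01]), 'dq': array([-5.33963473e-04,  1.50132445e-04,  1.76910707e-03, -1.35874232e-03,
       -2.36715421e-04, -4.95551991e-05]), 'tau': array([ 1.25572511e-03, -4.31237555e+01, -2.44221461e+01,  7.17766816e-02,
        5.59993798e-02, -1.49257453e-04]), 'tool_pos': array([ 154.52072031, -501.42217611,  291.54090748]), 'tcp_rot': array([-3.14005752e+00, -2.19062052e-04,  2.98834472e-01]), 'contact_force': array([ 0.14698346, -0.31746424, -0.0827447 ]), 'moment': array([ 0.03714194,  0.01153315, -0.02070363]), 'grip_width': 91.89819145058786}
top [[465.2, 0.0, 258.6], [0.0, 465.2, 192.2], [0.0, 0.0, 1.0]] [ 470.   20. 1146.] [ 0.13  0.   -0.99]
side [[414.4, 0.0, 253.6], [0.0, 414.4, 188.9], [0.0, 0.0, 1.0]] [ 372. -708.  491.] [ 0.26  0.85 -0.45]
wrist [[319.6, 0.0, 254.8], [0.0, 319.6, 185.1], [0.0, 0.0, 1.0]] [ 230. -479.  385.] [-0.28 -0.08 -0.96]
```

View pics/a.png

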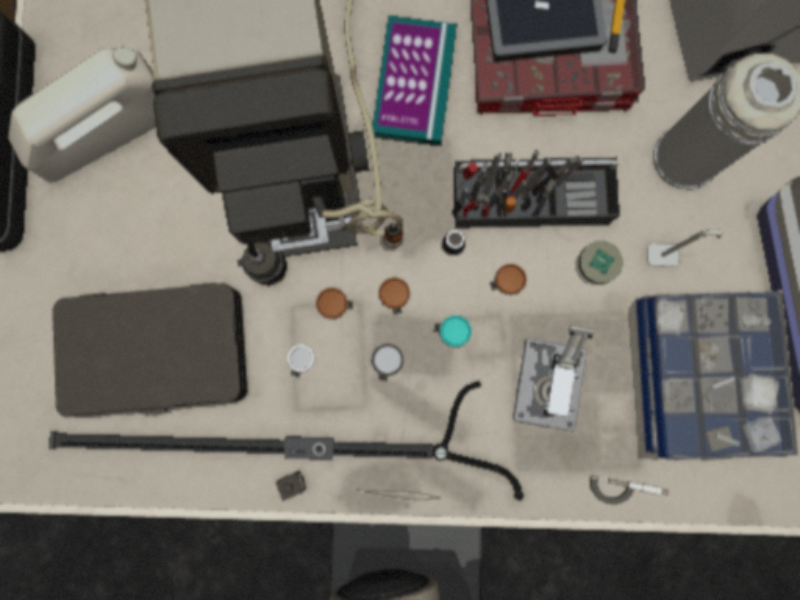

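View pics/b.png

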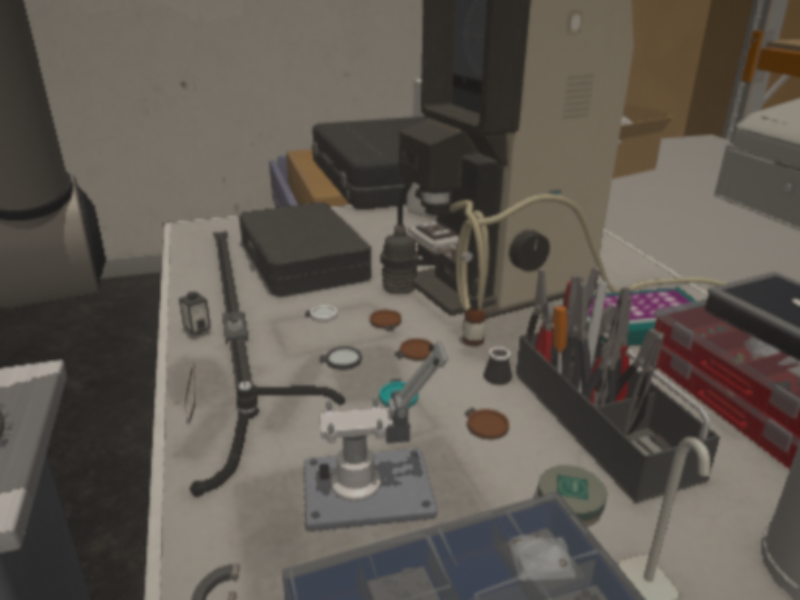

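The dark-rimmed ring at (387,360) in the 800x600 top view is my choice. It could be confused with:
- the light small ring at (300,358)
- the brown discs at (332,303), (394,293) and (510,279)
- the turquoise disc at (455,331)

The fixture is at about (550,385), with its clamp towards (580,340).

```bash
python3 - <<'E'
from h import *
im,d,K,T=load("top");W=world(d,K,T)
s=.64
c1=cv2.resize(im[205:255,170:275],None,fx=7,fy=7,interpolation=2)
c2=cv2.resize(im[205:280,320:390],None,fx=7,fy=7,interpolation=2)
sim,sd,sK,sT=load("side"); sw=world(sd,sK,sT)
c=np.zeros((560,800,3),np.uint8)
c[:230,:480]=cv2.resize(im[205:251,185:281],None,fx=5,fy=5,interpolation=2)
c[230:560,:350]=cv2.resize(im[208:274,322:392],None,fx=5,fy=5,interpolation=2)
c[230:560,360:800]=cv2.resize(sim[215:336,180:304],(440,330),interpolation=2)
cv2.imwrite("pics/c.png",c)
for n,(u,v) in dict(lens=(248,230),small=(192,229),seat=(359,249),loupe=(290,155),drop=(251,150)).items():
    print(n,W[v-1:v+2,u-1:u+2].reshape(-1,3).round().tolist()[4],ray(u,v,8,K,T).round())
# heights in fixture region
R=W[205:280,325:390].reshape(-1,3); h=np.histogram(R[:,2],bins=np.arange(-4,200,4));print([(int(b),int(n)) for n,b in zip(*h) if n])
ft=(W[...,2]>9)&(W[...,2]<16); ft[:205]=0;ft[280:]=0;ft[:,:322]=0;ft[:,392:]=0
p=W[ft][:,:2].astype(np.float32);print(cv2.minAreaRect(p),len(p))
tb=(W[...,2]>62)&(W[...,2]<116);tb[:205]=0;tb[280:]=0;tb[:,:322]=0;tb[:,392:]=0
for v in range(205,280,3): print(v,W[v,325:390:3,2].round().astype(int).tolist() if not np.isnan(W[v,325:390:3,2]).any() else np.nan_to_num(W[v,325:390:3,2]).round().astype(int).tolist())
E
```

```text
lens [524.0, 45.0, 6.0] [524.  45.   8.]
small [522.0, 181.0, 8.0] [522. 181.   8.]
seat [484.0, -208.0, 93.0] [ 485. -226.    8.]
loupe [706.0, -52.0, 39.0] [713. -54.   8.]
drop [707.0, 42.0, 79.0] [723.  44.   8.]
[(-4, 900), (0, 1443), (4, 233), (8, 474), (12, 719), (16, 105), (20, 42), (24, 12), (28, 6), (32, 5), (36, 16), (40, 11), (44, 18), (48, 29), (52, 5), (60, 2), (64, 1), (76, 3), (80, 4), (84, 9), (88, 22), (92, 225), (96, 218), (100, 23), (104, 23), (108, 21), (112, 46), (116, 18), (120, 8), (124, 8), (128, 9), (132, 11), (136, 14), (140, 6), (144, 11), (148, 8), (152, 11), (156, 6), (160, 21), (164, 37), (168, 32), (172, 1)]
((492.564697265625, -207.8700714111328), (96.26302337646484, 129.7544708251953), 81.15274810791016) 1153
205 [2, 2, -2, 0, -1, 2, 0, 1, 5, 2, 7, 0, 1, -2, 1, -1, -1, 4, 3, -2, 0, 3]
208 [-1, 3, 4, 1, 2, 7, 2, -4, -3, 2, 2, -2, 1, 2, -1, 2, 0, 4, 3, 2, 4, 0]
211 [3, 1, -2, 0, 3, 2, 0, -1, 0, 4, 0, 2, 3, 164, 167, 170, 167, 170, 169, 4, -2, -1]
214 [-5, -1, 2, -1, -2, 1, 5, 2, -5, 3, 4, -1, 1, 0, 163, 2, 162, 163, 166, 1, 3, -1]
217 [2, 2, 1, 3, 12, 
[... 1081 characters left out ...]
 11, 12, -1, -2, 2, 5, 0, 5]
256 [5, -1, 13, 13, 11, 11, 22, 22, 48, 99, 97, 96, 94, 95, 13, 15, -3, 1, 0, 1, 3, 0]
259 [-2, -3, 16, 14, 14, 12, 11, 27, 108, 94, 95, 97, 99, 99, 13, 1, 0, 1, 5, 3, -3, 0]
262 [2, 0, 13, 12, 10, 13, 13, 11, 38, 98, 94, 97, 99, 94, 105, 0, 1, 0, 1, 2, -1, 1]
265 [-1, 1, 10, 15, 13, 14, 15, 15, 37, 38, 9, 98, 95, 10, 10, 1, 1, 1, 3, 4, 1, -2]
268 [-1, 8, 12, 11, 14, 12, 10, 13, 13, 17, 13, 11, 15, 11, 15, 0, 3, 4, 2, 4, -2, -1]
271 [1, 2, 1, 0, -3, 13, 15, 13, 12, 18, 11, 8, 14, 15, 13, 0, 3, 4, 1, 0, 0, 2]
274 [-1, 0, 1, -1, -3, -1, 4, 0, 1, 2, 4, 14, 14, 14, 12, 0, 3, -3, 4, -1, 3, 0]
277 [4, -2, 5, 0, 3, 2, 7, 3, -2, 3, -2, 5, 3, -5, 4, 3, -1, -3, 0, 4, 0, 2]
```

View pics/c.png

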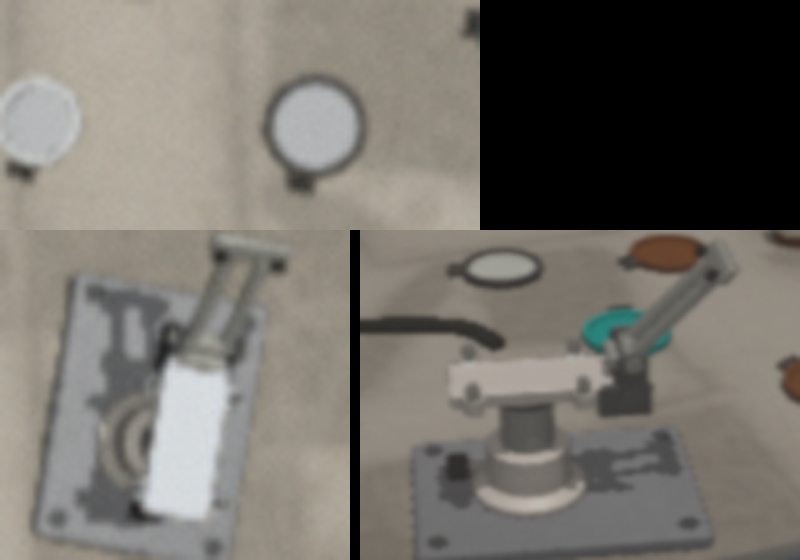

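The crop confirms the dark-rimmed ring: centre at top-view px (248,230), tab below it at about (245,241). The table is clear.

```bash
python3 - <<'E'
from h import *
im,d,K,T=load("top");W=world(d,K,T)
tb=((W[...,2]>88)&(W[...,2]<102)); tb[:226]=0;tb[275:]=0;tb[:,:340]=0;tb[:,378:]=0
n,l,st,_=cv2.connectedComponentsWithStats(tb.astype(np.uint8)); i=1+st[1:,4].argmax(); m=l==i
print("bed z",np.median(W[m][:,2]),cv2.minAreaRect(W[m][:,:2].astype(np.float32)))
# bright white bed
g=im.min(-1)>185; g[:226]=0;g[275:]=0;g[:,:340]=0;g[:,380:]=0
v,u=np.nonzero(g); P=np.array([ray(a,b,96,K,T)[:2] for a,b in zip(u,v)],np.float32);print("white",cv2.minAreaRect(P),len(P))
# lens
g=(im.max(-1)<125); g2=np.zeros_like(g); g2[212:250,230:268]=g[212:250,230:268]
cs,_=cv2.findContours(g2.astype(np.uint8),cv2.RETR_EXTERNAL,cv2.CHAIN_APPROX_NONE); c=max(cs,key=cv2.contourArea)[:,0].astype(float)
P=np.array([ray(a,b,8,K,T)[:2] for a,b in c]); ctr=np.array([524,45.])
for _ in range(8):
    r=np.hypot(*(P-ctr).T); q=P[r<28]
    A=np.c_[2*q,np.ones(len(q))]; s=np.linalg.lstsq(A,(q**2).sum(1),rcond=None)[0]; ctr=s[:2]
r=np.hypot(*(P-ctr).T); t=P[r>28].mean(0)-ctr
print("lens",ctr,np.sqrt(s[2]+ctr@ctr),"ring yaw deg",np.degrees(np.arctan2(*(-t)[::-1])), r.max())
E
```

```text
bed z 95.90069933295257 ((490.99169921875, -207.6395263671875), (43.428871154785156, 86.33182525634766), 81.37167358398438)
white ((481.73883056640625, -206.93136596679688), (28.253707885742188, 64.85305786132812), 80.10914611816406) 362
lens [523.60003711  45.90208492] 24.917394710948354 ring yaw deg -11.68409664897466 33.5101569351283
```

>>> {"method": "carry_out", "body": {
  "deltas": [
    [[514,-414,60,5.8],[514,-414,60,5.8],[514,-414,60,5.8],[514,-414,60,5.8],[514,-414,60,5.8],[514,-414,60,5.8],[514,-414,60,5.8],[514,-414,60,5.8],[514,-414,60,5.8],[514,-414,60,5.8],[514,-414,60,5.8],[514,-414,60,5.8],[514,-414,111,5.8],[514,-414,111,5.8],[514,-414,111,5.8],[514,-414,111,5.8],[514,-414,111,5.8],[514,-414,111,5.8],[514,-414,111,5.8]]
  ],
  "fingers": 80
}}

```text
time: 2.05
tool_pos: [524.0, 44.3, 182.2]
tcp_rot: [-3.141, -0.002, -0.209]
contact_force: [-0.7, 0.4, 0.2]
grip_width: 80.1
```

```bash
python3 - <<'E'
from h import *
o=bot.get_obs();print(o["time"],o["tool_pos"],o["tcp_rot"],o["contact_force"],o["grip_width"])
im,d,K,T=grab("wrist");cv2.imwrite("pics/d.png",im)
W=world(d,K,T)
R=T[:3,:3]; p=R@np.array([523.6,45.9,8])+T[:3,3]; q=K@p; print("predicted px",q[:2]/q[2])
E
```

```text
2.05 [524.02098223  44.34006207 182.17208588] [-3.14149587e+00 -1.69017025e-03 -2.08736335e-01] [-0.65554884  0.40737458  0.196645  ] 80.12757671792245
predicted px [253.19905456 183.42302856]
```

View pics/d.png

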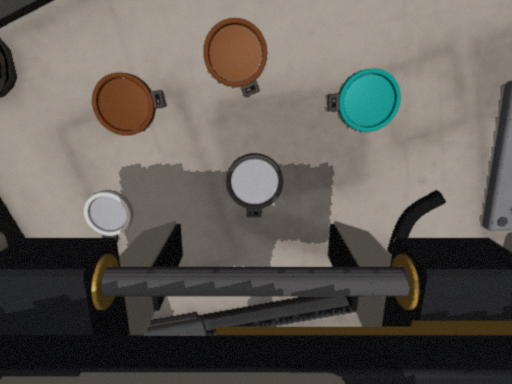

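The wrist view shows the dark ring at (254,181) and its tab at (254,210), between the fingers. I'll refine this.

```bash
cat >> h.py <<'E'
def ringfit(im,K,T,c0,z,thr=85,half=45):
    R=T[:3,:3];p=R@np.array([*c0,z])+T[:3,3];q=K@p;u0,v0=(q[:2]/q[2]).astype(int)
    g=np.zeros(im.shape[:2],np.uint8); s=np.s_[v0-half:v0+half,u0-half:u0+half]; g[s]=(im[s].max(-1)<thr)
    cs,_=cv2.findContours(g,cv2.RETR_EXTERNAL,cv2.CHAIN_APPROX_NONE); c=max(cs,key=cv2.contourArea)[:,0].astype(float)
    P=np.array([ray(a,b,z,K,T)[:2] for a,b in c]); ctr=np.array(c0,float)
    for _ in range(10):
        r=np.hypot(*(P-ctr).T); q=P[r<27]
        s=np.linalg.lstsq(np.c_[2*q,np.ones(len(q))],(q**2).sum(1),rcond=None)[0]; ctr=s[:2]
    r=np.hypot(*(P-ctr).T); t=P[r>28].mean(0)-ctr
    return ctr,np.sqrt(s[2]+ctr@ctr),np.degrees(np.arctan2(-t[1],-t[0])),r.max()
E
python3 - <<'E'
from h import *
im,d,K,T=load("wrist")
for th in(75,90,105): print(ringfit(im,K,T,(523.6,45.9),8,th))
E
```

```text
(array([524.98760807,  44.73602643]), np.float64(24.941070916364396), np.float64(-13.100042709401395), np.float64(33.86622995889659))
(array([524.80646491,  45.24568833]), np.float64(25.54525458227136), np.float64(28.34490810207826), np.float64(58.19683281541043))
(array([524.63438896,  44.55435016]), np.float64(25.777122841107936), np.float64(-14.550899054797636), np.float64(60.217813116462786))
```

>>> {"method": "carry_out", "body": {
  "deltas": [
    [[0.8,-0.7,40,0.2],[0.8,-0.7,80,0.2],[0.8,-0.7,100,0.2],[0.8,-0.7,108,0.2],[0.8,-0.7,113,0.2],[0.8,-0.7,113,0.2],[0.8,-0.7,113,0.2]]
  ]
}}

```text
time: 2.8
tool_pos: [525.6, 45.6, 69.3]
tcp_rot: [-3.141, -0.002, -0.225]
contact_force: [0.2, 0.2, 0.1]
grip_width: 79.9
```

>>> {"method": "carry_out", "body": {
  "deltas": [
    [[0,0,0,0],[0,0,0,0],[0,0,0,0],[0,0,0,0],[0,0,0,0],[0,0,0,0],[0,0,0,0]]
  ],
  "fingers": 40
}}

```text
time: 3.5
tool_pos: [524.9, 45.7, 68.4]
tcp_rot: [3.142, -0.0, -0.225]
contact_force: [-0.3, -0.2, 2.7]
grip_width: 48.6
```

>>> {"method": "carry_out", "body": {
  "deltas": [
    [[0,0,-10,0],[0,0,-40,0],[0,0,-80,0],[0,0,-120,0],[0,0,-150,0],[0,0,-150,0],[0,0,-150,0],[0,0,-150,0]]
  ]
}}

```text
time: 4.3
tool_pos: [524.1, 45.8, 217.2]
tcp_rot: [3.141, 0.002, -0.225]
contact_force: [0.3, -0.1, -0.5]
grip_width: 48.7
```

```bash
python3 - <<'E'
from h import *
o=bot.get_obs();print(o["time"],o["tool_pos"],o["tcp_rot"],o["contact_force"],o["grip_width"])
im,d,K,T=grab("wrist");cv2.imwrite("pics/e.png",im)
E
```

```text
4.3 [524.13074782  45.77717332 217.22457409] [ 3.14116343e+00  2.17117939e-03 -2.24845448e-01] [ 0.34756525 -0.07497398 -0.49446512] 48.717231880223395
```

View pics/e.png

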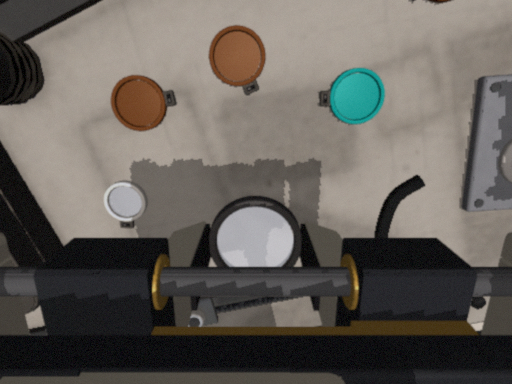

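```bash
python3 - <<'E'
from h import *
im,d,K,T=load("wrist"); z=156.8
g=im.max(-1)
P=[]
# top boundary (bright->dark from above) per column
for u in range(222,291,2):
    col=g[185:225,u].astype(int)
    k=np.argmax(col<70)
    P.append(ray(u,185+k-.5,z,K,T)[:2])
P=np.array(P)
s=np.linalg.lstsq(np.c_[2*P,np.ones(len(P))],(P**2).sum(1),rcond=None)[0];print("free fit",s[:2],np.sqrt(s[2]+s[:2]@s[:2]))
from scipy.optimize import least_squares
f=least_squares(lambda c:np.hypot(*(P-c).T)-25,[524,46],loss="soft_l1");c=f.x;print("r25 fit",c,np.abs(f.fun).max())
t=np.array([524.13,45.78]);y=-.2248
X=np.array([np.cos(y),np.sin(y)]);Y=np.array([np.sin(y),-np.cos(y)])
print("offset tool xy",(c-t)@X,(c-t)@Y)
E
```

```text
free fit [526.35200772  45.20901393] 24.505527475708227
r25 fit [525.82756067  45.35106122] 0.3646530404443453
offset tool xy 1.750463193310742 0.039740504637430216
```

The ring hangs level and is centred across the jaws. Next I'll hover in front of the seat to measure the pins with the same camera.

>>> {"method": "carry_out", "body": {
  "deltas": [
    [[0,10,-47,0],[-24,259,-47,-0.8],[-24,259,-47,-0.8],[-24,259,-47,-0.8],[-24,259,-47,-0.8],[-24,259,-47,-0.8],[-24,259,-47,-0.8],[-24,259,-47,-0.8],[-24,259,-47,-0.8],[-24,259,-47,-0.8],[-24,259,-47,-0.8],[-24,259,-47,-0.8]]
  ]
}}

```text
time: 5.55
tool_pos: [444.1, -200.5, 265.2]
tcp_rot: [3.142, -0.0, -0.153]
contact_force: [-0.1, 0.4, -0.2]
grip_width: 48.6
```

```bash
python3 - <<'E'
from h import *
o=bot.get_obs();print(o["time"],o["tool_pos"],o["tcp_rot"],o["contact_force"],o["grip_width"])
im,d,K,T=grab("wrist");np.savez("w2.npz",im=im,d=d,K=K,T=T)
cv2.imwrite("pics/f.png",cv2.resize(im[0:300,130:390],None,fx=2,fy=2,interpolation=2))
W=world(d,K,T)
m=(np.abs(W[...,2]-96)<8)&(np.hypot(W[...,0]-482,W[...,1]+207)<50)
print("bed z",np.median(W[m][:,2]),m.sum())
E
```

```text
5.55 [ 444.08857526 -200.46049217  265.22362448] [ 3.14155937e+00 -5.61495431e-05 -1.53164605e-01] [-0.11250665  0.4005345  -0.24213136] 48.61036718960522
bed z 96.398803648183 3319
```

View pics/f.png

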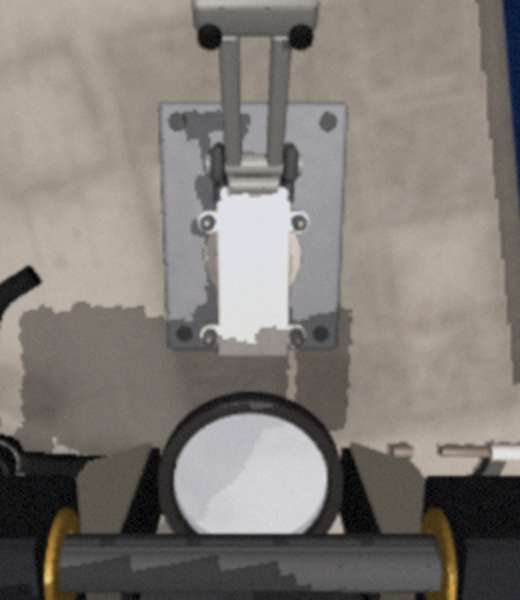

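The enlarged crop (2x, offset 130 px) shows the four pins at about (209,222), (301,222), (210,336) and (297,337). The held ring is at (251,475).

```bash
python3 - <<'E'
from h import *
z=np.load("w2.npz");im,d,K,T=z["im"],z["d"],z["K"],z["T"]
pp=np.array([(209,222),(301,222),(210,336),(297,337)])/2.+[130,0]
cv2.imwrite("pics/g.png",np.vstack([np.hstack([cv2.resize(im[int(v)-9:int(v)+9,int(u)-9:int(u)+9],(290,290),interpolation=0) for u,v in pp[i:i+2]]) for i in(0,2)]))
print(pp.astype(int)-9)
t=np.array([444.09,-200.46]);y=-.1532
X=np.array([np.cos(y),np.sin(y)]);Y=np.array([np.sin(y),-np.cos(y)])
for zz in(96,107):
    Q=np.array([ray(u,v,zz,K,T)[:2] for u,v in pp]);c=Q.mean(0)
    print(zz,Q.round(1).tolist(),"c",c,"tool",(c-t)@X,(c-t)@Y,"sp",[np.hypot(*(Q[a]-Q[b])).round(1) for a,b in((0,1),(2,3),(0,2),(1,3))],
      "yaw",[np.degrees(np.arctan2(*(Q[a]-Q[b])[::-1])).round(1) for a,b in((0,2),(1,3))])
from scipy.optimize import least_squares
g=im.max(-1);P=[]
for u in range(222,286,2):
    # outer upper edge: search upward from inside dark rim
    pass
# white bed rows: edges of table at z=96.4
e=[]
for v in range(115,160,5):
    r=g[v,220:300].astype(int); k=np.nonzero(r>190)[0]; e.append((220+k.min(),220+k.max()))
print(e)
# held ring: outer edge top
for u in range(226,286,3):
    col=g[190:225,u].astype(int); k=np.argmax(col<62); P.append(ray(u,190+k-.5,265.2-60.4,K,T)[:2])
P=np.array(P);f=least_squares(lambda c:np.hypot(*(P-c).T)-25,t,loss="soft_l1");print("ring tool off",(f.x-t)@X,(f.x-t)@Y,np.abs(f.fun).round(1))
E
```

```text
[[225 102]
 [271 102]
 [226 159]
 [269 159]]
96 [[507.0, -193.7], [501.3, -230.2], [460.5, -186.1], [454.5, -222.4]] c [ 480.82761044 -208.07909066] tool 37.4700168438147 1.923642586776682 sp [np.float64(36.9), np.float64(36.8), np.float64(47.1), np.float64(47.5)] yaw [np.float64(-9.3), np.float64(-9.5)]
107 [[507.6, -194.5], [502.2, -229.5], [463.1, -187.2], [457.3, -222.0]] c [ 482.57167024 -208.28085175] tool 39.22443892982143 1.8568945950329403 sp [np.float64(35.4), np.float64(35.2), np.float64(45.1), np.float64(45.5)] yaw [np.float64(-9.3), np.float64(-9.5)]
[(np.int64(236), np.int64(275)), (np.int64(239), np.int64(278)), (np.int64(239), np.int64(279)), (np.int64(239), np.int64(279)), (np.int64(239), np.int64(277)), (np.int64(240), np.int64(273)), (np.int64(240), np.int64(273)), (np.int64(240), np.int64(273)), (np.int64(240), np.int64(273))]
ring tool off 1.7079376144460823 0.09947720206734637 [0.  0.  0.3 0.  0.1 0.1 0.1 0.3 0.1 0.  0.  0.1 0.2 0.  0.4 0.2 0.1 0.1
 0.1 0.2]
```

View pics/g.png

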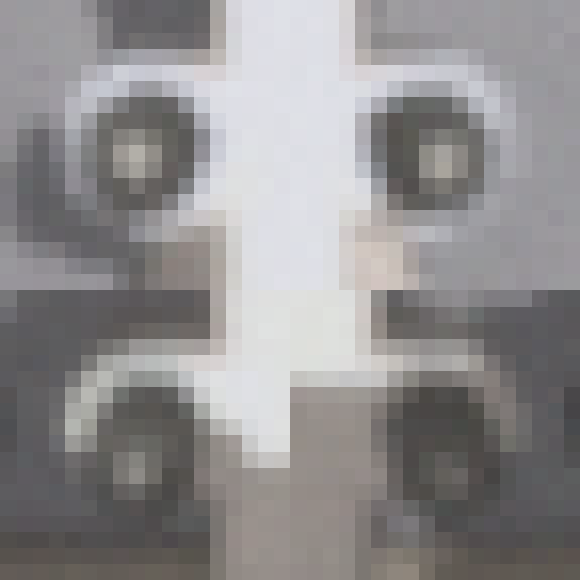

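```bash
cat >> h.py <<'E'
def pins(pp,K,T,t,y,z=107.4):
    X=np.array([np.cos(y),np.sin(y)]);Y=np.array([np.sin(y),-np.cos(y)])
    Q=np.array([ray(u,v,z,K,T)[:2] for u,v in pp])
    return Q,np.c_[(Q-t)@X,(Q-t)@Y]
E
python3 - <<'E'
from h import *
z=np.load("w2.npz");K,T=z["K"],z["T"]
pp=[(233,111.25),(280,111.1),(234,169.4),(278.6,169.8)]
Q,t=pins(pp,K,T,np.array([444.09,-200.46]),-.1532)
print(Q,Q.mean(0));print(t,t.mean(0))
for a,b in((0,2),(1,3)):print(np.degrees(np.arctan2(*(Q[a]-Q[b])[::-1])),np.hypot(*(Q[a]-Q[b])))
E
```

```text
[[ 507.62258183 -193.37398344]
 [ 502.22750434 -229.03561965]
 [ 462.19460549 -186.24083731]
 [ 456.35808256 -221.88196404]] [ 482.10069356 -207.63310111]
[[ 61.70714017 -16.69818662]
 [ 61.8172675   19.36907042]
 [ 15.72269644 -16.81541389]
 [ 15.39341883  19.29893908]] [38.66013073  1.28860225]
-8.923776148161568 45.984593158945394
-8.86426864786059 46.4239016396629
```

>>> {"method": "carry_out", "body": {
  "deltas": [
    [[37.5,1.2,0,0],[37.5,1.2,30,0],[37.5,1.2,60,0],[37.5,1.2,75,0],[37.5,1.2,80,0],[37.5,1.2,80,0],[37.5,1.2,80,0],[37.5,1.2,80,0],[37.5,1.2,80,0]]
  ]
}}

```text
time: 6.5
tool_pos: [480.9, -208.6, 186.1]
tcp_rot: [3.141, -0.002, -0.155]
contact_force: [0.3, 0.2, -0.2]
grip_width: 48.8
```

```bash
python3 - <<'E'
from h import *
o=bot.get_obs();print(o["time"],o["tool_pos"],o["tcp_rot"],o["contact_force"],o["grip_width"])
im,d,K,T=grab("wrist");np.savez("w3.npz",im=im,d=d,K=K,T=T,t=o["tool_pos"],y=o["tcp_rot"])
cv2.imwrite("pics/i.png",cv2.resize(im[120:270,155:355],None,fx=4,fy=4,interpolation=2))
E
```

```text
6.5 [ 480.90268786 -208.55921871  186.12958345] [ 3.14081475e+00 -1.65314330e-03 -1.54963029e-01] [ 0.33547188  0.23310653 -0.20524276] 48.78552767835709
```

View pics/i.png

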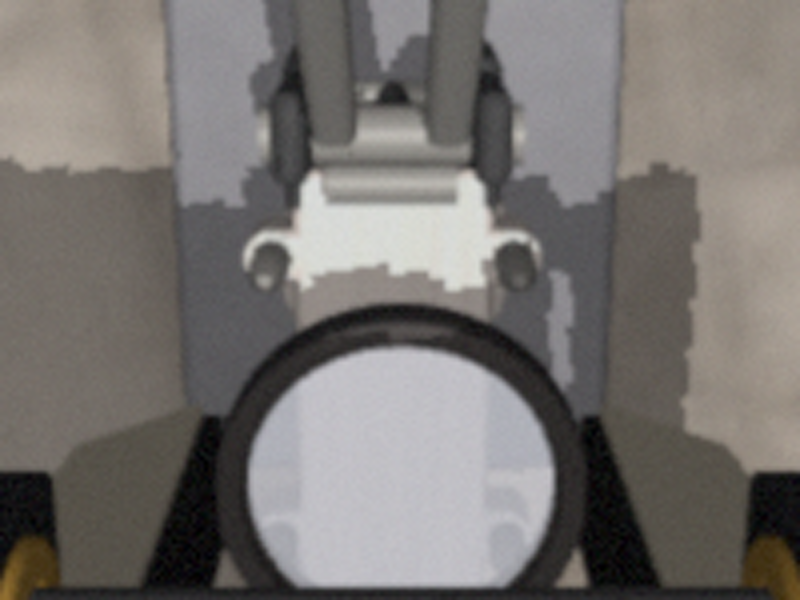

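The close view shows the rear pin tips at crop (264,270) and (519,270), and the ring rim centred on u≈400.

```bash
python3 - <<'E'
from h import *
from scipy.optimize import least_squares
z=np.load("w3.npz");im,K,T=z["im"],z["K"],z["T"];t=z["t"][:2];y=z["y"][2]
for r in(0,1):
    x=[(221,283)][0][r]; print(cv2.cvtColor(im,cv2.COLOR_BGR2GRAY)[180:195,x-6:x+8])
Q,p=pins([(220.7,187),(284.5,187)],K,T,t,y);print("pins tool",p, "seat x",p[:,0].mean()-23.3,"y",p[:,1].mean())
X=np.array([np.cos(y),np.sin(y)]);Y=np.array([np.sin(y),-np.cos(y)])
g=im.max(-1);P=[]
for v in range(215,245,3):
  pass
for u in range(225,286,3):
    col=g[190:235,u].astype(int); k=np.argmax(col<50); P.append(ray(u,190+k-.5,z["t"][2]-60.4,K,T)[:2])
P=np.array(P);f=least_squares(lambda c:np.hypot(*(P-c).T)-25,t,loss="soft_l1");print("ring tool",(f.x-t)@X,(f.x-t)@Y,np.abs(f.fun).round(1))
E
```

```text
[[ 92 106 158 190 195 179 149 132 143 153 179 203 216 217]
 [ 96 137 186 185 151 110  84  79  81  88 123 169 204 217]
 [107 166 198 153  97  79  77  74  71  75  81 123 188 213]
 [121 183 194 140  89  80  80  80  76  76  74  89 162 203]
 [120 180 172 121  88  83  87  85  83  80  73  77 124 190]
 [119 169 147  99  86  89  87  92  86  79  79  82 129 190]
 [110 150 126  89  91  93  96  94  90  87  80  90 159 201]
 [ 95 123 109  91  91  95  94  98  92  89  82 100 177 207]
 [ 90  85  82  86 103 112 113 105  99  86  81 113 180 204]
 [ 90  84  80  88 125 141 145 131 102  87  85 120 164 180]
 [ 88  90  80  83 125 150 154 135 101  83  85 107 125 128]
 [ 90  92  82  79 102 127 137 117  86  80  93 109 117 115]
 [ 90  90  88  84  82  94 101  91  79  84  97 118 120 112]
 [ 88  89  91  89  88  87  89  84  86  92  94 115 120 115]
 [ 92  88  90  92  92  91  89  86  88  91  92 112 120 112]]
[[215 215 211 188 163 136 119 137 162 148 138 159 131  96]
 [214 198 178 131  89  80  78  74  85  89 121 178 155 105]
 [210 169 117  80  64  74  68  68  60  66  95 159 158 115]
 [207 155  88  68  67  66  68  67  67
[... 223 characters left out ...]
4  76  76  73  70  68  66  92  93]
 [133 132 100  70  70  73  82  83  84  78  71  65  80  84]
 [134 127  98  72  70  75  87  95  95  82  67  63  80  88]
 [122 119 103  76  68  70  88  96  98  86  68  65  81  85]
 [110 109 106  92  74  67  79  86  89  75  72  76  85  89]
 [104 109 121 111  91  74  69  71  77  73  77  81  85  83]
 [105 109 118 113  99  87  81  82  83  84  84  86  88  85]
 [103 107 115 109  93  87  84  83  87  85  83  87  87  86]]
pins tool [[ 25.67539747 -19.06565124]
 [ 25.67255534  16.92582531]] seat x 2.3739764056756947 y -1.0699129647170338
ring tool 1.5443844300535006 0.26869357150606177 [0.1 0.1 0.2 0.  0.1 0.1 0.  0.2 0.  0.2 0.3 0.2 0.  0.2 0.  0.1 0.1 0.
 0.3 0.1 0.3]
```

>>> {"method": "carry_out", "body": {
  "deltas": [
    [[-0.6,-1.2,3,0],[-0.6,-1.2,3,0],[-0.6,-1.2,3,0],[-0.6,-1.2,3,0],[-0.6,-1.2,3,0],[-0.6,-1.2,3,0],[-0.6,-1.2,3,0]]
  ]
}}

```text
time: 7.25
tool_pos: [480.2, -207.1, 182.2]
tcp_rot: [3.141, -0.0, -0.155]
contact_force: [-0.6, -0.4, 0.6]
grip_width: 48.8
```

```bash
python3 - <<'E'
from h import *
from scipy.optimize import least_squares
o=bot.get_obs();print(o["time"],o["tool_pos"],o["tcp_rot"],o["contact_force"])
im,d,K,T=grab("wrist");t=o["tool_pos"][:2];y=o["tcp_rot"][2];z=o["tool_pos"][2]
gr=cv2.GaussianBlur(cv2.cvtColor(im,cv2.COLOR_BGR2GRAY),(3,3),0).astype(float)
pp=[]
R=T[:3,:3]
Q0,p0=pins([(220.7,189.7),(284.5,189.5)],K,T,t,y)
for u,v in((221,190),(284,190)):
    w=gr[v-3:v+8,u-3:u+4]; k=np.unravel_index(w.argmax(),w.shape); 
    print(w.round().astype(int)); pp.append((u-3+k[1],v-3+k[0]))
print(pp)
Q,p=pins(pp,K,T,t,y);print("seat x",p[:,0]-23.3,"y",p[:,1],p[:,1].mean())
X=np.array([np.cos(y),np.sin(y)]);Y=np.array([np.sin(y),-np.cos(y)])
g=im.max(-1);P=[]
for u in range(225,286,3):
    col=g[193:235,u].astype(int); k=np.argmax(col<50); P.append(ray(u,193+k-.5,z-60.4,K,T)[:2])
P=np.array(P);f=least_squares(lambda c:np.hypot(*(P-c).T)-25,t,loss="soft_l1");print("ring tool",(f.x-t)@X,(f.x-t)@Y,np.abs(f.fun).max())
cv2.imwrite("pics/j.png",cv2.resize(im[120:270,155:355],None,fx=4,fy=4,interpolation=2))
E
```

```text
7.25 [ 480.19232608 -207.12899228  182.21532595] [ 3.14148960e+00 -1.69176142e-05 -1.54988054e-01] [-0.61853918 -0.37113131  0.57958602]
[[104  93  91  95  97  95  93]
 [ 89  86  93 105 111 108 102]
 [ 83  82  96 118 131 128 113]
 [ 82  81  97 125 144 141 120]
 [ 84  82  94 118 135 133 113]
 [ 87  85  89 100 111 110  97]
 [ 89  88  86  88  91  91  88]
 [ 89  88  87  87  88  88  88]
 [ 89  89  88  88  89  90  90]
 [ 90  90  88  88  88  90  90]
 [ 90  89  89  88  88  89  90]]
[[115  89  72  69  72  74  75]
 [120  95  74  69  72  76  80]
 [119  98  78  70  73  81  87]
 [114  99  81  70  72  83  91]
 [110 103  88  73  70  78  86]
 [111 109  97  80  71  73  78]
 [112 110 100  86  77  75  76]
 [111 106  97  87  83  82  81]
 [109 101  91  86  85  85  85]
 [104  95  87  85  85  86  86]
 [ 99  89  85  85  86  86  87]]
[(np.int64(222), np.int64(190)), (np.int64(281), np.int64(188))]
seat x [1.72639993 2.89057074] y [-18.02904468  14.56022781] -1.7344084332983805
ring tool 1.4429969835568965 0.05642654774809504 0.30702519123044425
```

>>> {"method": "carry_out", "body": {
  "deltas": [
    [[0.2,0,2,0],[0.2,0,4,0],[0.2,0,6,0],[0.2,0,8,0],[0.2,0,9,0],[0.2,0,9,0],[0.2,0,9,0]]
  ]
}}

```text
time: 8.0
tool_pos: [480.4, -207.1, 173.2]
tcp_rot: [3.141, -0.0, -0.155]
contact_force: [0.1, 0.5, -0.7]
grip_width: 48.7
```

>>> {"method": "carry_out", "body": {
  "deltas": [
    [[0,0,1,0],[0,0,2,0],[0,0,2,0],[0,0,2,0]]
  ]
}}

```text
time: 8.4
tool_pos: [480.4, -207.1, 171.2]
tcp_rot: [3.142, 0.0, -0.155]
contact_force: [0.0, -0.2, -0.2]
grip_width: 48.7
```

>>> {"method": "carry_out", "body": {
  "deltas": [
    [[0,0,1,0],[0,0,2,0],[0,0,2,0],[0,0,2,0]]
  ]
}}

```text
time: 8.8
tool_pos: [480.3, -207.1, 169.2]
tcp_rot: [3.142, 0.0, -0.155]
contact_force: [-0.0, -0.3, 0.0]
grip_width: 48.6
```

Underside is at about 100.8, already below the pin tips, with no contact force. Continuing in 1 mm steps.

>>> {"method": "carry_out", "body": {
  "deltas": [
    [[0,0,1,0],[0,0,2,0],[0,0,2,0],[0,0,2,0]]
  ]
}}

```text
time: 9.2
tool_pos: [480.4, -207.1, 167.2]
tcp_rot: [3.142, 0.0, -0.155]
contact_force: [-0.8, -0.4, -0.2]
grip_width: 48.8
```

>>> {"method": "carry_out", "body": {
  "deltas": [
    [[0,0,1,0],[0,0,1,0],[0,0,1,0]]
  ]
}}

```text
time: 9.5
tool_pos: [480.4, -207.1, 166.2]
tcp_rot: [3.142, 0.0, -0.155]
contact_force: [-0.0, 0.3, 0.2]
grip_width: 49.1
```

>>> {"method": "carry_out", "body": {
  "deltas": [
    [[0,0,1,0],[0,0,1,0],[0,0,1,0]]
  ]
}}

```text
time: 9.8
tool_pos: [480.4, -207.1, 165.2]
tcp_rot: [3.142, 0.0, -0.155]
contact_force: [0.3, -0.1, 0.3]
grip_width: 49.0
```

>>> {"method": "carry_out", "body": {
  "deltas": [
    [[0,0,1,0],[0,0,1,0],[0,0,1,0]]
  ]
}}

```text
time: 10.1
tool_pos: [480.4, -207.1, 164.2]
tcp_rot: [3.142, 0.0, -0.155]
contact_force: [-0.2, 0.8, 0.6]
grip_width: 48.7
```

>>> {"method": "carry_out", "body": {
  "deltas": [
    [[0,0,1,0],[0,0,1,0],[0,0,1,0]]
  ]
}}

```text
time: 10.4
tool_pos: [480.4, -207.2, 163.5]
tcp_rot: [3.141, -0.0, -0.155]
contact_force: [-0.5, 0.7, 3.6]
grip_width: 48.9
```

Contact of 3.6 N at the expected bed height, so I release.

>>> {"method": "carry_out", "body": {
  "deltas": [
    [[0,0,0,0],[0,0,0,0],[0,0,0,0],[0,0,0,0],[0,0,0,0],[0,0,0,0]]
  ],
  "fingers": 70
}}

```text
time: 11.0
tool_pos: [480.4, -207.1, 163.2]
tcp_rot: [3.142, 0.0, -0.155]
contact_force: [0.2, 0.3, 0.3]
grip_width: 69.8
```

>>> {"method": "carry_out", "body": {
  "deltas": [
    [[0,0,-10,0],[0,0,-30,0],[0,0,-60,0],[-20,0,-90,0],[-40,0,-100,0],[-40,0,-100,0],[-40,0,-100,0],[-40,0,-100,0]]
  ]
}}

```text
time: 11.8
tool_pos: [441.2, -201.0, 262.8]
tcp_rot: [-3.141, 0.0, -0.155]
contact_force: [-0.0, -0.5, 0.9]
grip_width: 70.0
```

```bash
python3 - <<'E'
from h import *
o=bot.get_obs();print(o["time"],o["tool_pos"],o["tcp_rot"],o["contact_force"],o["grip_width"])
im,d,K,T=grab("wrist")
W=world(d,K,T);X,Y=np.array([.988,-.155]),np.array([.155,.988])
c=np.array([482,-207.5]); q=W[...,:2]-c; fx,fy=q@X,q@Y
for r in((-33,-26),(-25,-20),(-15,-5),(-5,5),(5,15),(20,25)):
    m=(fx>r[0])&(fx<r[1])&(abs(fy)<6)&(W[...,2]>60);print(r,np.nanmedian(W[m][:,2]),m.sum())
cv2.imwrite("pics/k.png",cv2.resize(im[0:200,140:370],None,fx=3,fy=3,interpolation=2))
E
```

```text
11.8 [ 441.23793665 -201.00562231  262.79326912] [-3.14138592e+00  3.52166617e-04 -1.55019847e-01] [-0.00879807 -0.4991713   0.85914313] 69.95564809859096
(-33, -26) 103.4387868738709 119
(-25, -20) 104.07392634675611 135
(-15, -5) 280.6903305358823 1569
(-5, 5) 102.6747614675359 189
(5, 15) 102.26017090397454 188
(20, 25) 103.42628256050898 104
```

View pics/k.png

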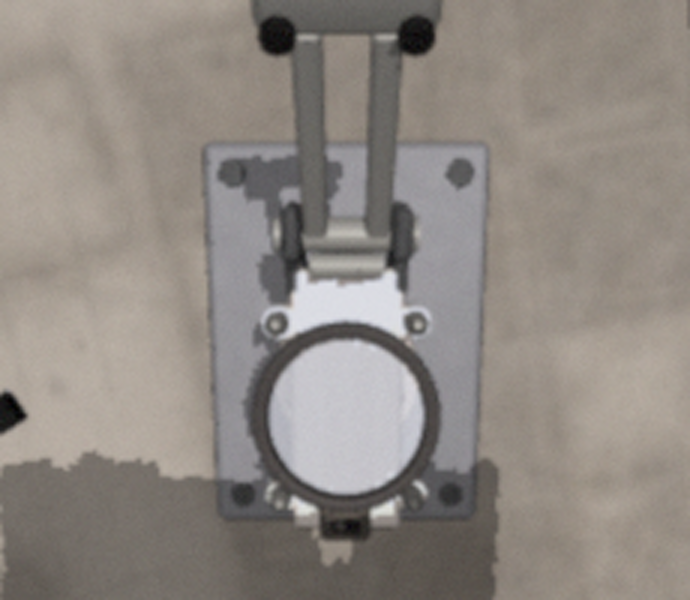

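The crop shows the ring flat between the four pins with its tab at the front, (345,525). Depth gives 103.4 to 104 mm at both ends, so it is seated. Next I close the fingers and go over and behind the clamp.

>>> {"method": "carry_out", "body": {
  "deltas": [
    [[0,0,-25,0],[0,0,-25,0],[50,0,-25,0],[100,0,-25,0],[140,0,-25,0],[158,0,-25,0],[158,0,-25,0],[158,0,-10,0],[158,0,20,0],[158,0,40,0],[158,0,46,0],[158,0,46,0],[158,0,46,0],[158,0,46,0]]
  ],
  "fingers": 0
}}

```text
time: 13.25
tool_pos: [597.3, -225.6, 218.7]
tcp_rot: [3.141, -0.002, -0.155]
contact_force: [0.7, 0.4, -0.3]
grip_width: 0.8
```

```bash
python3 - <<'E'
from h import *
o=bot.get_obs();print(o["time"],o["tool_pos"],o["tcp_rot"],o["contact_force"],o["grip_width"])
im,d,K,T=grab("side")
cv2.imwrite("pics/l.png",cv2.resize(im[130:340,160:360],None,fx=2.8,fy=2.8,interpolation=2))
E
```

```text
13.25 [ 597.32862444 -225.60810471  218.67644017] [ 3.14068596e+00 -2.34295930e-03 -1.55030586e-01] [ 0.7414735   0.4431726  -0.30679638] 0.7776789129320155
```

View pics/l.png

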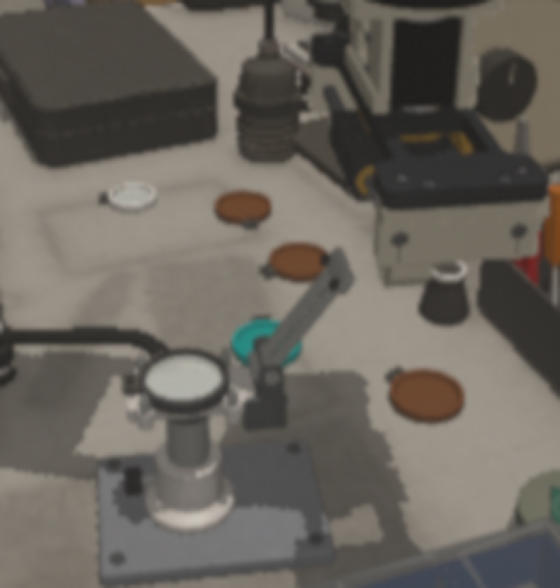

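The side view shows the ring seated and the clamp upright, with the gripper behind it. Starting the push gently.

>>> {"method": "carry_out", "body": {
  "deltas": [
    [[-4,0,0,0],[-8,0,0,0],[-11,0,0,0],[-13,0,0,0],[-15,0,0,0],[-17,0,0,0],[-19,0,-1,0],[-21,0,-2,0],[-21,0,-2,0]]
  ]
}}

```text
time: 14.2
tool_pos: [577.1, -222.3, 219.6]
tcp_rot: [3.141, -0.003, -0.155]
contact_force: [6.2, -0.5, -2.0]
grip_width: -0.0
```

>>> {"method": "carry_out", "body": {
  "deltas": [
    [[-2,0,-1,0],[-4,0,-2.5,0],[-6,0,-4,0],[-8,0,-5,0],[-10,0,-6.5,0],[-12,0,-8,0],[-14,0,-9,0],[-16,0,-10,0],[-18,0,-11,0],[-20,0,-12,0]]
  ]
}}

```text
time: 15.2
tool_pos: [556.3, -219.0, 231.2]
tcp_rot: [3.142, -0.0, -0.155]
contact_force: [4.0, -0.1, -3.7]
grip_width: 0.2
```

>>> {"method": "carry_out", "body": {
  "deltas": [
    [[-2,0,-1,0],[-4,0,-2,0],[-6,0,-3,0],[-8,0,-3.5,0],[-10,0,-4,0],[-12,0,-4.5,0],[-14,0,-5,0],[-16,0,-5.5,0],[-18,0,-6,0]]
  ]
}}

```text
time: 16.1
tool_pos: [538.5, -216.2, 237.3]
tcp_rot: [3.141, -0.0, -0.155]
contact_force: [3.5, -1.0, -3.6]
grip_width: 0.3
```

>>> {"method": "carry_out", "body": {
  "deltas": [
    [[-2,0,0,0],[-4,0,0,0],[-7,0,0,0],[-10,0,0.5,0],[-13,0,1,0],[-16,0,1.5,0],[-19,0,2,0],[-22,0,3,0],[-25,0,4,0]]
  ]
}}

```text
time: 17.0
tool_pos: [513.4, -212.3, 233.1]
tcp_rot: [3.142, 0.001, -0.155]
contact_force: [1.6, -0.7, -0.4]
grip_width: 0.3
```

>>> {"method": "carry_out", "body": {
  "deltas": [
    [[-2,0,1,0],[-4,0,2,0],[-7,0,3.5,0],[-10,0,5,0],[-13,0,6,0],[-16,0,7.5,0],[-20,0,9,0],[-22,0,9,0],[-22,0,9,0],[-22,0,9,0]]
  ]
}}

```text
time: 18.0
tool_pos: [492.3, -209.0, 224.4]
tcp_rot: [3.141, -0.0, -0.155]
contact_force: [0.6, 0.1, 0.1]
grip_width: 0.6
```

```bash
python3 - <<'E'
from h import *
o=bot.get_obs();print(o["time"],o["tool_pos"],o["contact_force"])
im,d,K,T=grab("side")
cv2.imwrite("pics/m.png",cv2.resize(im[130:340,160:360],None,fx=2.8,fy=2.8,interpolation=2))
E
```

```text
18.0 [ 492.3008021  -209.03491949  224.36439849] [0.63987231 0.10672315 0.12102783]
```

View pics/m.png

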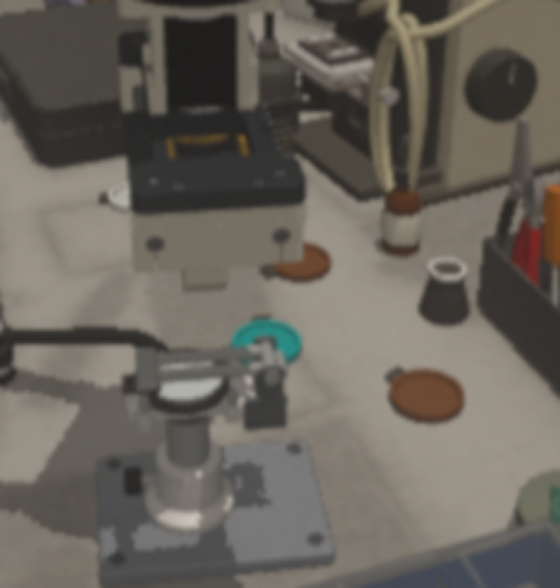

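The side view shows the clamp sprung down and lying level on the ring. I'll retreat upwards and do a last check.

>>> {"method": "carry_out", "body": {
  "deltas": [
    [[0,0,-20,0],[0,0,-50,0],[-40,0,-60,0],[-40,0,-60,0],[-40,0,-60,0],[-40,0,-60,0],[-40,0,-60,0]]
  ]
}}

```text
time: 18.75
tool_pos: [453.2, -202.9, 283.6]
tcp_rot: [-3.141, 0.001, -0.155]
contact_force: [0.3, 0.2, -0.5]
grip_width: 0.3
```

```bash
python3 - <<'E'
from h import *
o=bot.get_obs();print(o["time"],o["tool_pos"],o["contact_force"])
im,d,K,T=grab("wrist");W=world(d,K,T)
X,Y=np.array([.988,-.155]),np.array([.155,.988]); q=W[...,:2]-[482,-207.4]; fx,fy=q@X,q@Y
for n,m in dict(bar=(fx>-26)&(fx<-17)&(abs(fy)<14),armL=(fx>0)&(fx<30)&(abs(fy)>8)&(abs(fy)<12),tab=(fx<-28)&(fx>-33)&(abs(fy)<5)).items():
    z=W[...,2][m&(W[...,2]>80)&(W[...,2]<160)];print(n,np.nanmedian(z),z.size)
cv2.imwrite("pics/n.png",cv2.resize(im[0:250,130:380],None,fx=2.4,fy=2.4,interpolation=2))
E
```

```text
18.75 [ 453.24780801 -202.89735811  283.63420044] [ 0.25078634  0.169063   -0.51273808]
bar 113.526794749937 347
armL 112.88691870878316 314
tab 103.33836589291863 33
```

View pics/n.png

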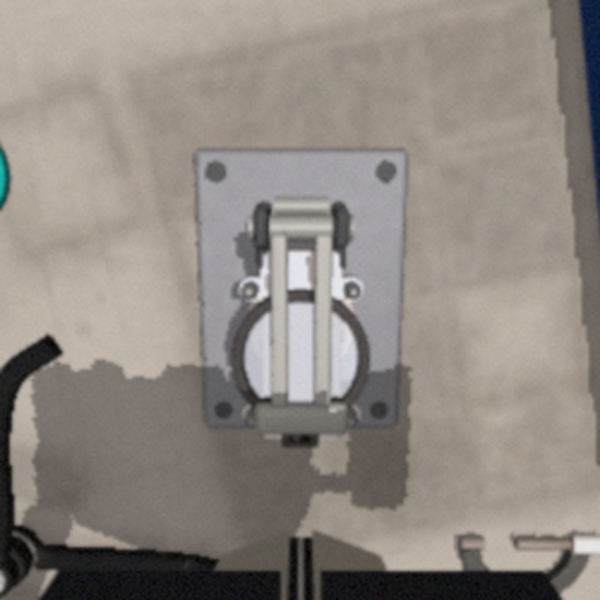

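The clamp is level, with the bar at 113.5 mm and the arms at 112.9. The ring is between the pins with its tab out in front at (300,438), and the gripper is clear. Handing in.

```bash
python3 -c "
from plant import bot
print(bot.close_job())"
```

```text
the job is handed in; nothing more can be done
None
```

The larger ring is seated in the fixture with the clamp sprung down on it, and I handed the job in at about 19 s. No verdict was reported.

**Placing the ring:** I lowered the ring between the pins until the bed answered with 3.6 N. That puts the bed at about 95.5 mm, and the cameras gave 96. I let go only then, and the ring lay level at 103.4 to 104 mm at both ends.

**Tipping the clamp:** Closed fingers pushed it from the rear. The highest force I read was about 6.5 N, taken at the end of each move, so a brief peak in between would not show.

**Last checks:**
- The clamp lies level, with bar and arms both at about 113 mm.
- The ring is between the pins with its tab in the front gap.
- The gripper is clear, with only noise-level force.

**Not confirmed:**
- I could not read the clamp angle or the pressing force directly. I judged both from the level clamp in the images and depth.
- The wrist camera's estimates of where the held ring sat along the tool differed by about 1.5 mm. I settled this by comparing ring and pins in one close view.

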